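Latch a plug-in module into a logger dock

TASK

Pick up the plug-in input module by its rib, set it contacts first in front of the channel of the aluminium dock and push it in along the channel, under the hood of the contact head, until the sprung pawl has clicked in behind it. Then prove the latch: pull the module back against the pawl with about 10 N. Let go and leave the module latched and seated flat; never force it (30 N between module and dock is too much) and leave the other things on the bench where they are.

Things in the scene. Friction and masses are not known exactly. Their poses are not given: they have to be found in the camera images.
- module: Loose grey plastic plug-in module, about 0.2 kg: flat block 60 long (its x) x 50 wide (y) x 26 mm high with a grip rib on top. Origin: centre of the underside; z up, x towards the front end, which has six brass contacts and corners bevelled 10 mm along x by 5 mm in y. The flat rear end has five small black sockets. Starts flat on the bench, front end roughly away from the robot.
- module_rib (a point): Centre of the module's grip rib, 8 mm behind the block's middle and 40 mm above its underside. The rib is 36 mm long (module x), 14 mm thick (y) and 28 mm high, from 26 to 54 mm above the underside.
- module_front (a point): Middle of the lower edge of the module's front (contact) end, 30 mm ahead of the module's origin.
- cradle: Aluminium dock fixed to the bench. Origin: centre of its underside; z up, x = push-in direction, roughly away from the robot. Plate 210 (x) x 96 (y) x 10 mm: the module slides on its top, z = 10 mm. Open plate from x = -105 to -71 mm, then mouth, channel and contact head. Channel 54 mm wide on y = 0; 10 mm thick rails, at -y up to z = 28 mm, at +y up to z = 17 mm.
- cradle_mouth (a point): Channel floor, centre line, where the full 54 mm width begins (cradle x = -48, z = 10 mm). Flared walls lead to it from x = -71 mm, where they stand about 76 mm apart.
- head_middle (a point): Fixed mark on the channel floor at cradle x = 65, z = 10 mm: there the black contact head's hard stop would be in the head's middle position. The real head is clamped up to 8 mm nearer or farther along x, unmeasured. Its sprung contact bar stands 7 mm before the stop (1 N at touch, 10 N fully in). Its hood reaches 10 mm before the stop, underside at z = 39, top 46 mm.
- pawl_middle (a point): Fixed mark at cradle x = 1, y = 19, z = 23.5 mm: nose of the steel pawl for the head's middle position; it shifts with the head. Its flat catching face is at this x, its slope begins 20 mm before it, its pivot is 46 mm before it at y = 31 mm; top at z = 29 mm. Pushed aside with 2 to 4 N. It snaps in when the module's rear is 1 to 2 mm past the face, 2 to 3 mm before the hard stop.
- pawl (a joint): Angle of the pawl in rad: 0 when sprung fully in (before the module comes, and again when latched), about 0.1 to 0.2 while the module's side holds it aside. When latched, the contact bar presses the module back on the pawl with about 5 N.
- insert: Bystander, not to be moved: upright aluminium cylinder, 44 mm across, 70 mm high, with five holes in its top. Origin: centre of its underside.
- blank: Bystander, not to be moved: flat grey blanking plate 60 x 50 x 10 mm with a thin 6 mm high ridge on top. Origin: centre of its underside.
- driver: Bystander, not to be moved: screwdriver 160 mm long lying on the bench, its x along the shaft.
There are look-alikes about, which are no part of the job. What is shaped like the module but brown is not meant. Of the things that look like the cradle, take the one that is nearest to the robot's base at the start.

How it is judged (in metres and radians):
On the way, in this order (a step that is already met when the one before it is completed fails the run):
1. the module, lying flat in the channel contacts first, holds the pawl aside (value of joint pawl above 0.05 rad and x of module_front in the frame of cradle between -0.03 and 0.06 m and z of module_front in the frame of cradle below 0.016 m and angle between the x axis of module and the x axis of cradle, either way round below 0.15 rad), for 0.1 s.
2. the module is home and the pawl has snapped in behind it (value of joint pawl below 0.03 rad and x of module_front in the frame of cradle above 0.048 m), for 0.1 s.
3. the latched module is pulled back against the pawl: at least 9 N on the pawl (about 5 N of it comes from the contact bar) (all of step 2 and contact force between module and pawl above 9 N), for 0.1 s.
At the end, for the whole second after the job is handed in: The module lies flat (within 0.08 rad, underside within 4 mm of the dock's plate) and still in the channel, its front end more than 48 mm beyond the dock's middle and within 6 mm of the channel's centre line, with the pawl sprung in behind it (below 0.03 rad) (all of step 2 and y of module_front in the frame of cradle between -0.006 and 0.006 m and z of module_front in the frame of cradle below 0.014 m and angle between module's own z axis and vertical below 0.08 rad and linear speed of module below 0.02 m/s); the robot touches nothing.
It fails at once if more than 30 N between the module and the dock (rails, pawl, head included) (contact force between module and cradle above 30 N).
It fails at once if the metal insert is moved more than 20 mm (distance of insert from where it was at the start of the episode above 0.02 m).
It fails at once if the blanking plate is moved more than 20 mm (distance of blank from where it was at the start of the episode above 0.02 m).
It fails at once if the screwdriver is moved more than 20 mm (distance of driver from where it was at the start of the episode above 0.02 m).
It also fails if it takes over 54 s, if anything falls off the work surface, if the arm or the gripper's body presses on something with over 40 N, if the wrist force passes 120 N, or if a joint passes its speed limit or range.

ROBOT

A 6-joint arm with a two-finger parallel gripper is mounted at the origin on the work surface. World frame = base frame: x ahead of the robot, y to its left, z up, the work surface at z = 0. Lengths are in mm, angles in rad, forces in N, time in s.
With the tool pointing down it reaches from about 350 to 975 mm from the base axis. Payload 7.1 kg.
Tool frame: the origin (TCP) lies midway between the tips of the shut fingers; the grasp point (between the pads) lies 19 mm behind it; z points along the fingers, y is the line along which they close (so a half turn about z gives the same grasp; the last joint's range is limited). The gripper opens to 88 mm and grips with 3 to 60 N. Pads are 20 mm wide; open, the fingers measure 115 mm over their backs; the gripper's body (75 mm by 178 mm) begins 61 mm behind the grasp point.
Start: joints at [-1.192, 0.423, 1.63, -0, 1.089, -0.019], TCP at [242.135, -576.173, 222.675] pointing down, gripper open.
Joint ranges: [-3, 3], [-0.9, 2.11], [0.09, 2.58], [-1.31, 4.45], [0.11, 2.69], [-2.54, 2.54]. Speed limits (rad/s): [2.39, 2.39, 3.01, 3.14, 3.14, 3.14].

INTERFACE

Orientations are given as a rotation vector (axis times angle).
In Python, from workcell import ctrl gives the robot as it stands. The module is installed in compiled form; this text tells all that it offers.
- The arm moves only by the tool servo_tool, never from a script. Its argument "increments" is a list of rows, each a list of 7 numbers: the shift along the world's x, y, z in cm, then the turn, a rotation vector about the world's x, y, z in degrees, then the opening, from -1 (shut) to 1 (fully open). A call has 1 to 20 rows; each row is the pose to reach, as a shift and turn from the pose commanded when the call began; what a row does not reach only later rows make up. A row lasts 1/12 s, in which the tool goes at most 41.7 mm and 7.16 degrees, less where a joint would pass 70% of its speed; a pose out of reach is approached as far as the arm can. A call with a gripper value outside its range is refused whole. The fingers move at their own pace and stop on an object; the grip force is fixed at half the most. Time passes only in rows, so rows that repeat a pose let the fingers close. It gives the time, the measured TCP pose, the force, the opening and the grip force at its end, in the units of the state.
- ctrl.get_obs(): the state, without advancing time (a new reading comes with each control period).
- ctrl.get_image(name): name is "scene" or "top" or "wrist"; returns a dict with "image" (480x640x3 uint8, red, green, blue), "fx", "fy", "cx", "cy" (pixels), "extrinsics" (4x4, takes a point from camera to world coordinates); the wrist camera has in their place "tool_from_camera" (4x4, takes a point from camera to tool coordinates, whose origin is the TCP and whose axes are the flange's). Camera axes: x right, y up, looking along -z (the intrinsics and any distortion apply to the point x, -y, -z); pixel columns grow to the right and rows downward; lengths in mm; the calibration is good to about 2 mm. A picture is of the moment at which its call begins: read the wrist's pose just before it. There is no depth.
- ctrl.close_job(): hands the job in; it is judged then, once.
The state is a dict: "t": time; "qpos": joint angles; "qvel": joint speeds; "joint_torque": joint torques, N m; "ee_pos": TCP position; "orientation": TCP orientation; "ft_force": force on the tool from outside, world axes, zero at the start; "moment": the same for the moment, N m; "width": finger opening in mm; "grasp_force": force on a finger pad.
Only numpy, scipy, OpenCV 4.12 (cv2) and the standard library are available. Lean on these libraries where they do the work, as an engineer would, in place of code of your own. Each camera call takes 0.05 s, during which the arm holds its last target. There are 200 camera calls.

## Working session

There is one attempt and no reset: what is moved stays moved. The work goes in short steps, Python scripts to look and compute and a tool call to move; the robot and the scene stay as the last step left them, time stands still between calls to the robot, and variables do not carry over. Pictures are saved under pics/ and viewed, at most 10 in all, crops included, and the job is handed in when it is done.

Besides the shell and the picture viewer there is one more tool, called after ">>>" as a command line: name --pt "numbers of a row" for each row, then --argument value for the rest. servo_tool: Moves the arm, as the interface text tells. Its arguments: {"type":"object","properties":{"increments":{"type":"array","items":{"type":"array","items":{"type":"number"}}}},"required":["increments"]}

```bash
mkdir -p pics
cat > h.py <<'E'
import numpy as np,cv2
from workcell import ctrl
def grab(n,f):
    o=ctrl.get_obs(); d=ctrl.get_image(n)
    cv2.imwrite('pics/'+f+'.png',cv2.cvtColor(d['image'],cv2.COLOR_RGB2BGR))
    if n=='wrist':
        T=np.eye(4);T[:3,:3]=cv2.Rodrigues(np.array(o['orientation'],float))[0];T[:3,3]=o['ee_pos']
        E=T@d['tool_from_camera']
    else: E=d['extrinsics']
    np.savez('pics/'+f,E=E,K=[d['fx'],d['fy'],d['cx'],d['cy']]); return d
def ray(f,u,v):
    z=np.load('pics/'+f+'.npz');E=z['E'];fx,fy,cx,cy=z['K']
    return E[:3,3],E[:3,:3]@np.array([(u-cx)/fx,-(v-cy)/fy,-1])
def pt(f,u,v,h):
    c,r=ray(f,u,v); return np.round(c+r*(h-c[2])/r[2],1)
def proj(f,p):
    z=np.load('pics/'+f+'.npz');E=z['E'];fx,fy,cx,cy=z['K']
    q=E[:3,:3].T@(np.array(p,float)-E[:3,3]); return np.round([cx-fx*q[0]/q[2],cy+fy*q[1]/q[2]],1)
E
python3 - <<'E'
from h import *
for n in('top','scene'):
    d=grab(n,n+'0'); print(n,{k:(np.round(v,2).tolist() if k!='image' else 0) for k,v in d.items()})
print(ctrl.get_obs())
E
```

```text
top {'image': 0, 'fx': 522.07, 'fy': 522.07, 'cx': 316.77, 'cy': 235.19, 'extrinsics': [[-0.0, 1.0, -0.05, 522.89], [-1.0, -0.0, -0.02, 20.5], [-0.02, 0.05, 1.0, 1214.53], [0.0, 0.0, 0.0, 1.0]]}
scene {'image': 0, 'fx': 460.5, 'fy': 460.5, 'cx': 322.22, 'cy': 236.87, 'extrinsics': [[-0.24, -0.83, 0.51, 1053.07], [0.97, -0.21, 0.12, 153.51], [0.0, 0.52, 0.85, 832.32], [0.0, 0.0, 0.0, 1.0]]}
{'t': 0.1, 'qpos': array([-1.19198082e+00,  4.23773722e-01,  1.63061405e+00, -3.36793655e-05,
        1.08860628e+00, -1.89804019e-02]), 'qvel': array([ 7.41264010e-04, -2.79451228e-03, -1.93931086e-03, -8.02672719e-04,
        1.99706157e-03, -3.79457712e-06]), 'joint_torque': array([ 7.24060665e-04, -5.45613742e+01, -2.74323034e+01,  6.45930972e-02,
        1.88434002e-02, -4.39701387e-05]), 'ee_pos': array([ 241.95497194, -575.71328709,  221.97343947]), 'orientation': array([-3.07830467e+00, -6.20497255e-01,  4.39829039e-04]), 'ft_force': array([ 0.29116646, -0.34521228,  0.9082673 ]), 'moment': array([-0.03000865,  0.01332486,  0.00385014]), 'grasp_force': 0.0, 'width': 87.94608584350561}
```

View pics/top0.png

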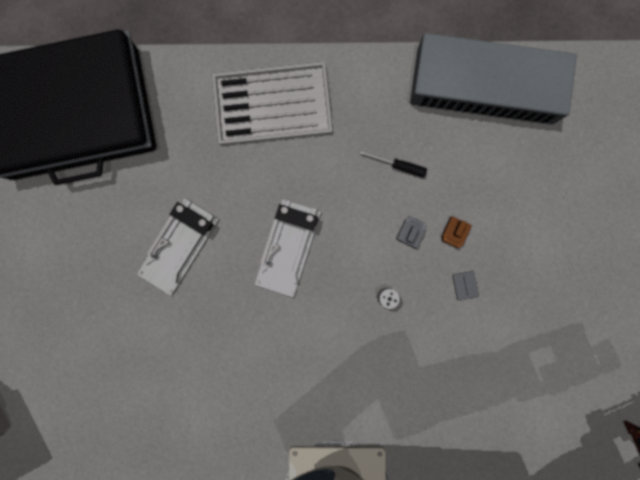

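View pics/scene0.png

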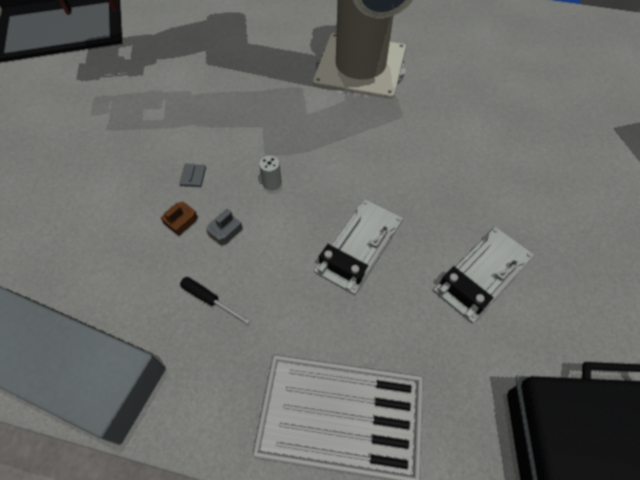

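Top view candidates for the module are the grey module at (411,232), the brown look-alike at (456,232) and the blank at (466,285), so I take (411,232). For the dock the candidates are (288,248) and (178,247). The first is nearer to the base, so I take it. I'll check both choices in one crop.

Run:
```python
from h import *
a=cv2.imread('pics/top0.png')
c=np.vstack([cv2.resize(a[195:300,245:335],None,fx=6,fy=6,interpolation=cv2.INTER_CUBIC)[:600]])
b=cv2.resize(a[205:265,385:428],None,fx=6,fy=6,interpolation=cv2.INTER_CUBIC)
o=np.zeros((600,800,3),np.uint8);o[:600,:540]=c;o[:360,542:800]=b
cv2.imwrite('pics/crop.png',o)
g=cv2.cvtColor(a,cv2.COLOR_BGR2HSV)
s=a.astype(int)
# dock bright mask
m=(s.min(2)>135).astype(np.uint8)
m[:, :250]=0;m[:,325:]=0;m[:195]=0;m[302:]=0
cs,_=cv2.findContours(m,0,2);k=max(cs,key=cv2.contourArea);r=cv2.minAreaRect(k);print(r,[pt('top0',*p,10) for p in cv2.boxPoints(r)])
print('dock centres',pt('top0',288,248,10),pt('top0',178,247,10),'mod',pt('top0',411,232,26),'insert',pt('top0',390,298,70))
```

```text
((283.00177001953125, 258.0943298339844), (41.460227966308594, 67.94705200195312), 17.35402488708496) [array([474.7, 190.3,  10. ]), array([624.5, 144.2,  10. ]), array([595.7,  52.4,  10. ]), array([446.4,  99. ,  10. ])]
dock centres [558.4 110.   10. ] [560.9 365.5  10. ] mod [ 594.1 -171.    26. ] insert [ 447.7 -117.    70. ]
```

View pics/crop.png

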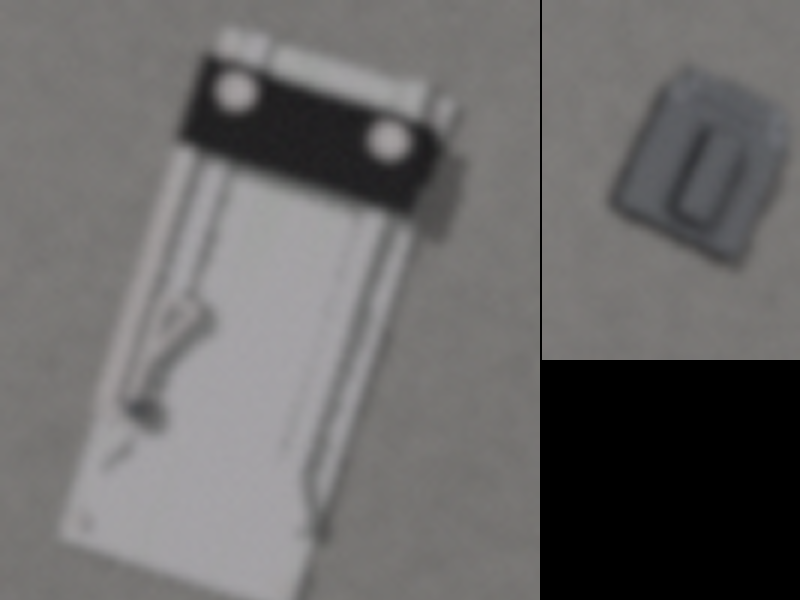

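The crop shows the dock with its black head at the top and its pawl at crop (185,310). The grey module's bevelled front points up and to the right, yawed about -18°. Both choices hold, so I'm moving above the module for a close look.

>>> servo_tool --pt "3 4 0.5 0 0 -4" --pt "6 8 1 0 0 -8" --pt "9 12 1.5 0 0 -12" --pt "12 15.5 2 0 0 -16" --pt "15 19 2.5 0 0 -20" --pt "18 23 3 0 0 -24" --pt "21 27 3.5 0 0 -28" --pt "24 31 4 0 0 -32" --pt "27 35 4 0 0 -36" --pt "30 39 4 0 0 -40" --pt "32 41.5 4 0 0 -41" --pt "32 41.5 4 0 0 -41" --pt "32 41.5 4 0 0 -41" --pt "32 41.5 4 0 0 -41"

```text
invalid input at $.increments[0]: expected 7 numbers
```

Run:
```python
from h import *
d=grab('wrist','w1');print(np.round(d['tool_from_camera'],3),d['fx'],d['cx'],d['cy'])
o=ctrl.get_obs();print(o['ee_pos'],o['orientation'],o['t'],o['ft_force'])
```

```text
[[   0.       0.965    0.263   71.622]
 [   1.      -0.      -0.      -0.405]
 [  -0.       0.263   -0.965 -162.384]
 [   0.       0.       0.       1.   ]] 382.9543440831555 332.02456561575593 240.36224909273142
[ 241.98248508 -575.82706614  222.10006047] [-3.07857719e+00 -6.20518610e-01  3.41938751e-04] 0.15 [-1.74254868  0.39696083 -0.15847077]
```

View pics/w1.png

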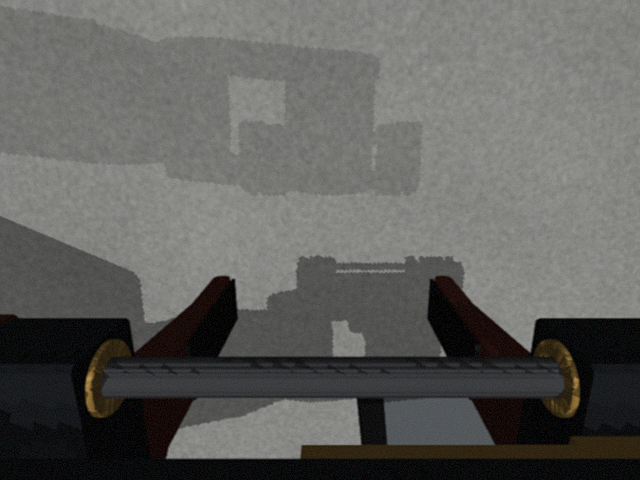

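The move was refused because the gripper value was missing. The wrist camera looks about 70 mm ahead of the TCP, so I'll stop short of the module.

>>> servo_tool --pt "2.5 4 0.5 0 0 -4 1" --pt "5 8 1 0 0 -8 1" --pt "7.5 12 1.5 0 0 -12 1" --pt "10 15.5 2 0 0 -16 1" --pt "12.5 19 2.5 0 0 -20 1" --pt "15 23 3 0 0 -24 1" --pt "18 27 3.5 0 0 -28 1" --pt "21 31 4 0 0 -32 1" --pt "24 35 4 0 0 -36 1" --pt "26 39 4 0 0 -40 1" --pt "28 42.5 4 0 0 -41 1" --pt "28 42.5 4 0 0 -41 1" --pt "28 42.5 4 0 0 -41 1" --pt "28 42.5 4 0 0 -41 1"

```text
t: 1.32
ee_pos: [523.3, -148.7, 262.5]
orientation: [-3.103, 0.49, 0.0]
ft_force: [-0.2, -1.3, -0.2]
width: 88.0
grasp_force: 0.0
```

Run:
```python
from h import *
d=grab('wrist','w2')
o=ctrl.get_obs();print(o['ee_pos'],o['orientation'],o['t'],o['ft_force'])
print(proj('w2',(594,-171,26)))
```

```text
[ 522.29401819 -150.24866104  262.37489906] [ 3.10254441e+00 -4.92267834e-01 -1.03596031e-03] 1.3667 [-0.07189574 -0.0932938  -0.22766495]
[331.6 133.2]
```

View pics/w2.png

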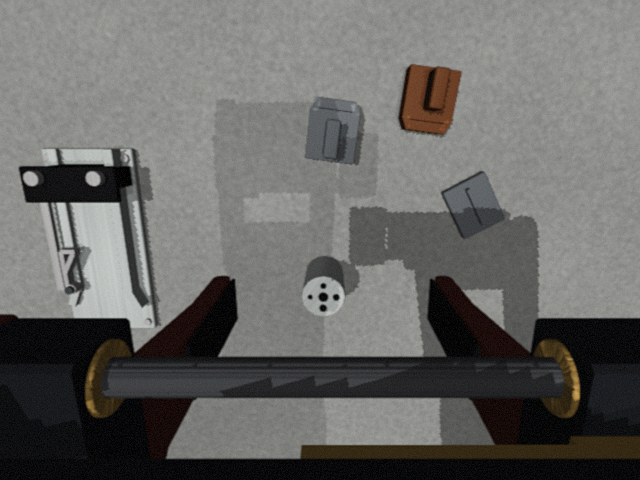

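w2 shows the grey module at (333,130) with its rib at (332,140) and its front upwards. The brown part is at (432,98), the blank at (472,205), the insert at (324,290) and the dock at left, (85,240). I'll enlarge it to read the edges.

Run:
```python
from h import *
a=cv2.imread('pics/w2.png')
b=cv2.resize(a[90:172,295:375],None,fx=5,fy=5,interpolation=cv2.INTER_CUBIC)
c=cv2.resize(a[140:335,10:165],None,fx=2.5,fy=3,interpolation=cv2.INTER_CUBIC)
o=np.zeros((600,800,3),np.uint8);o[:410,:400]=b;o[:585,405:405+c.shape[1]]=c[:, :395]
g=np.clip(o.astype(float)*1.5,0,255).astype(np.uint8)
cv2.imwrite('pics/c2.png',g)
```

```text
(no output)
```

View pics/c2.png

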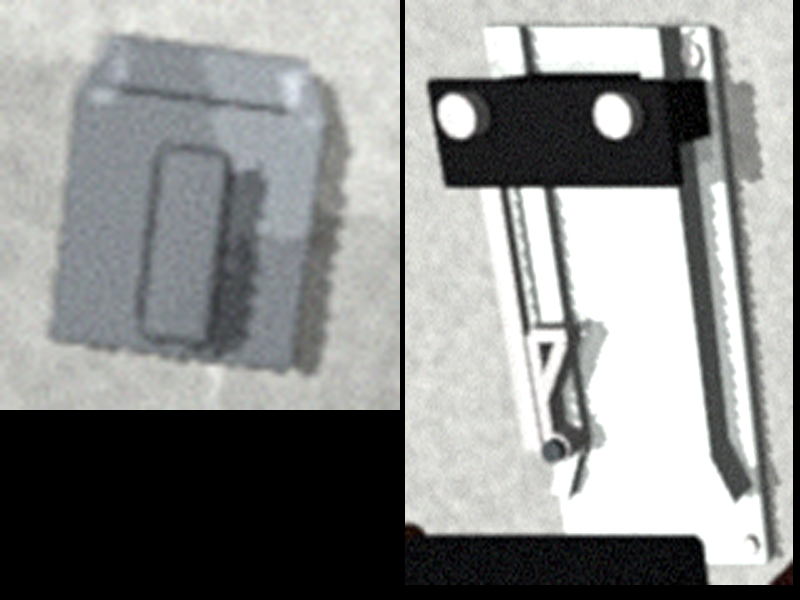

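Run:
```python
from h import *
P=lambda x,y,h:pt('w2',295+x/5-.4,90+y/5-.4,h)
r=[P(x,y,54) for x,y in((158,148),(227,153),(210,343),(140,335))]
f=(r[0]+r[1])/2;b=(r[2]+r[3])/2
print('rib',r,(f+b)/2,'len',np.linalg.norm(f-b),'yaw',np.degrees(np.arctan2(*(f-b)[1::-1])))
e=[P(55,340,26),P(298,368,26)];v=e[0]-e[1];print('rear edge',e,np.linalg.norm(v),'yaw',np.degrees(np.arctan2(-v[0],v[1])))
e=[P(75,100,26),P(322,125,26)];v=e[0]-e[1];print('front bevel corners',e,np.linalg.norm(v),'yaw',np.degrees(np.arctan2(-v[0],v[1])))
D=lambda x,y,h:pt('w2',10+(x-405)/2.5-.3,140+y/3-.3,h)
print('R edge plate',D(718,30,10),D(770,560,10),'far L',D(487,30,10))
print('insert c',pt('w2',324,297,70))
```

```text
rib [array([ 607.2, -170. ,   54. ]), array([ 602.4, -181.9,   54. ]), array([ 570.6, -168.4,   54. ]), array([ 576.1, -156.2,   54. ])] [ 589.075 -169.125   54.   ] len 34.28447170367359 yaw -23.461916638987034
rear edge [array([ 579.4, -138.4,   26. ]), array([ 558.7, -183.9,   26. ])] 49.98739841199977 yaw -24.462926892144623
front bevel corners [array([ 622. , -157.2,   26. ]), array([ 602.5, -202.3,   26. ])] 49.13511982279073 yaw -23.382328353651143
R edge plate [642.1  31.6  10. ] [447.3  97.8  10. ] far L [672.1 124.3  10. ]
insert c [ 445.8 -115.    70. ]
```

Module yaw is -23.8° and the rib is at (589,-170). The rear edge and the rib agree: the edge measures 50.0 mm and the rib about 34 mm.

>>> servo_tool --pt "3 -0.8 0 0 0 -5.8 0" --pt "6.7 -1.85 0 0 0 -5.8 0" --pt "6.7 -1.85 -4 0 0 -5.8 0" --pt "6.7 -1.85 -8 0 0 -5.8 0" --pt "6.7 -1.85 -12 0 0 -5.8 0" --pt "6.7 -1.85 -16 0 0 -5.8 0" --pt "6.7 -1.85 -19 0 0 -5.8 0" --pt "6.7 -1.85 -21 0 0 -5.8 0" --pt "6.7 -1.85 -22.5 0 0 -5.8 0" --pt "6.7 -1.85 -23.3 0 0 -5.8 0" --pt "6.7 -1.85 -23.3 0 0 -5.8 0" --pt "6.7 -1.85 -23.3 0 0 -5.8 0" --pt "6.7 -1.85 -23.3 0 0 -5.8 0"

```text
t: 2.45
ee_pos: [589.6, -170.6, 30.8]
orientation: [3.072, -0.654, 0.003]
ft_force: [0.6, 0.3, -0.3]
width: 44.3
grasp_force: 0.0
```

>>> servo_tool --pt "0 0 0 0 0 0 -1" --pt "0 0 0 0 0 0 -1" --pt "0 0 0 0 0 0 -1" --pt "0 0 0 0 0 0 -1" --pt "0 0 0 0 0 0 -1" --pt "0 0 0 0 0 0 -1" --pt "0 0 0 0 0 0 -1" --pt "0 0 0 0 0 0 -1"

```text
t: 3.12
ee_pos: [589.3, -169.6, 30.0]
orientation: [-3.073, 0.653, -0.0]
ft_force: [-0.7, 0.7, 4.2]
width: 13.6
grasp_force: 29.9
```

>>> servo_tool --pt "0 0 3 0 0 0 -1" --pt "0 0 7 0 0 0 -1" --pt "0 0 11 0 0 0 -1" --pt "-2 4 15 0 0 2 -1" --pt "-4 8 17 0 0 4 -1" --pt "-6 11.5 17 0 0 5.7 -1" --pt "-8 15 17 0 0 5.7 -1" --pt "-10 18.5 17 0 0 5.7 -1" --pt "-11.5 22 17 0 0 5.7 -1" --pt "-13 25 17 0 0 5.7 -1" --pt "-15 29 17 0 0 5.7 -1" --pt "-17 33 17 0 0 5.7 -1" --pt "-17 33 17 0 0 5.7 -1" --pt "-17 33 17 0 0 5.7 -1" --pt "-17 33 17 0 0 5.7 -1" --pt "-17 33 17 0 0 5.7 -1"

```text
t: 4.45
ee_pos: [419.3, 159.8, 199.5]
orientation: [3.101, -0.5, -0.0]
ft_force: [-0.4, -0.0, -1.5]
width: 14.1
grasp_force: 29.9
```

Run:
```python
from h import *
d=grab('wrist','w3')
o=ctrl.get_obs();print(o['ee_pos'],o['orientation'],o['t'],o['ft_force'],o['width'])
a=cv2.imread('pics/w3.png');cv2.imwrite('pics/w3b.png',cv2.resize(a[0:400,120:540],(800,600),interpolation=cv2.INTER_CUBIC)) if 0 else None
```

```text
[419.52837165 159.47893956 199.49139814] [ 3.10098306e+00 -5.01255524e-01 -1.96112608e-04] 4.5 [-0.34704481  0.452253   -2.14841046] 14.122662989404144
```

View pics/w3.png

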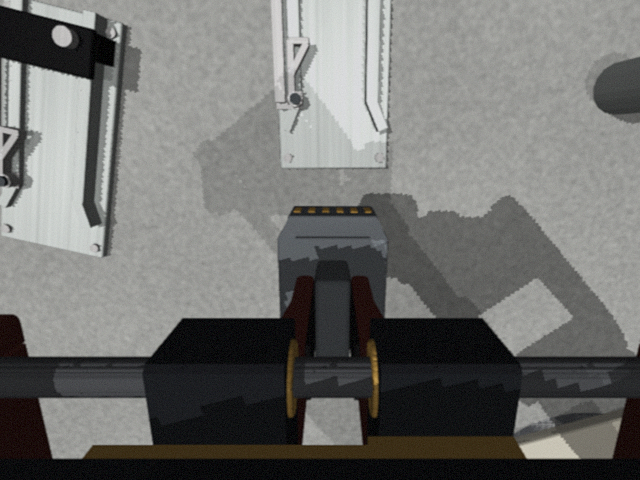

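w3 shows the held module with six brass contacts in front at (333,210). The near edge of the dock runs from (281,168) to (389,167), with the flare at (380,128) and the pawl pivot at (295,99). Next I fit the dock edges and the module sides.

```bash
cat > fit.py <<'E'
from h import *
def dock(f,rows,cl=(262,300),cr=(376,402),h=10,thr=None):
    g=cv2.GaussianBlur(cv2.imread('pics/'+f+'.png',0),(3,3),0).astype(float)
    L=[];R=[]
    for r in rows:
        d=np.diff(g[r]); 
        l=cl[0]+np.argmax(d[cl[0]:cl[1]]); q=cr[0]+np.argmin(d[cr[0]:cr[1]])
        L.append(pt(f,l+.5,r,h)[:2]);R.append(pt(f,q+.5,r,h)[:2])
    out=[]
    for A in(L,R):
        A=np.array(A,np.float32);vx,vy,x,y=cv2.fitLine(A,cv2.DIST_HUBER,0,.01,.01).ravel()
        if vx<0:vx,vy=-vx,-vy
        res=(A-[x,y])@[-vy,vx];out.append((x,y,np.degrees(np.arctan2(vy,vx)),np.median(abs(res))))
    return out
E
python3 - <<'E'
from fit import *
o=ctrl.get_obs();p=np.array(o['ee_pos'])
L,R=dock('w3',range(5,160,3));L2,R2=dock('w3',range(138,162,2))
print('L',L,'\nR',R,'\nnear',L2,R2)
a=np.radians(-18.3);ux=np.array([np.cos(a),np.sin(a)]);uy=np.array([-ux[1],ux[0]])
for A in((281,168),(389,167)):
    q=pt('w3',*A,10);print('near corner',q,'rel TCP x,y:',(q-p)[:2]@ux,(q-p)[:2]@uy)
for A in(L,R,L2,R2): print('edge y rel TCP',(np.array(A[:2])-p[:2])@uy,'at x',(np.array(A[:2])-p[:2])@ux)
for A in((278,240),(386.5,240)):
    q=pt('w3',*A,195.5);print('mod side',(q-p)[:2]@ux,(q-p)[:2]@uy)
for A in((291,207),(375,207)):
    q=pt('w3',*A,180);print('mod front',(q-p)[:2]@ux,(q-p)[:2]@uy)
g=cv2.imread('pics/w3.png',0)
print(g[150,270:292],g[150,380:400]);print(g[250,270:286],g[250,378:394])
print(g[60,265:285],g[60,380:402])
E
```

```text
L (np.float32(555.1007), np.float32(155.27611), np.float32(-21.123117), np.float32(1.0622554)) 
R (np.float32(513.35205), np.float32(78.77791), np.float32(-17.95945), np.float32(0.20134966)) 
near (np.float32(492.46), np.float32(184.24), np.float32(-18.81038), np.float32(0.14433384)) (np.float32(461.8), np.float32(95.44), np.float32(-16.076239), np.float32(0.020864129))
near corner [475.1 190.1  10. ] rel TCP x,y: 43.146337815572934 46.52148700203335
near corner [445.3  96.9  10. ] rel TCP x,y: 44.11755547800633 -51.32194270202075
edge y rel TCP 38.578415291890956 at x 130.03548766954387
edge y rel TCP -47.15968768781932 at x 114.41810636774409
edge y rel TCP 46.40876527095485 at x 61.46835006182675
edge y rel TCP -47.527229890898184 at x 60.241492488560525
mod side 25.923751310582016 24.710652215668432
mod side 25.966791459548517 -24.146774523217193
mod front 38.1826293214622 20.12808634987235
mod front 38.18223606455833 -20.31755618236282
[140 134 133 135 135 135 135 136 140 124 140 174 190 187 186 184 185 187
 185 186 189 188] [177 179 179 180 184 168 123  92 114 131 134 129 139 148 150 157 152 156
 155 161]
[154 147 143 137 135 128 129 112  88  88  98  90  95  98  90  97] [ 86  85  78  78  90  91  96 101  90  83  71  79  78  81  83  78]
[157 158 151 148 153 151 151 153 181 202 203 205 206 209 210 212 212 205
 164 112] [141 155 171 190 211 212 217 206 184 138  99 120 151 157 156 157 154 158
 154 152 151 147]
```

Dock yaw is about -18.0° and its origin is about (560.5,112.5), which agrees with the top view. I'm staging in front of the mouth and will check again from close up.

>>> servo_tool --pt "1 -0.4 -2 0 0 0.35 -1" --pt "2 -0.8 -5 0 0 0.35 -1" --pt "3 -1.1 -8 0 0 0.35 -1" --pt "3.4 -1.25 -11 0 0 0.35 -1" --pt "3.4 -1.25 -13 0 0 0.35 -1" --pt "3.4 -1.25 -14 0 0 0.35 -1" --pt "3.4 -1.25 -14 0 0 0.35 -1" --pt "3.4 -1.25 -14 0 0 0.35 -1" --pt "3.4 -1.25 -14 0 0 0.35 -1"

```text
t: 5.25
ee_pos: [454.1, 147.7, 60.7]
orientation: [-3.102, 0.491, -0.003]
ft_force: [0.1, -0.1, -2.6]
width: 13.8
grasp_force: 29.9
```

Run:
```python
from h import *
d=grab('wrist','w4')
o=ctrl.get_obs();print(o['ee_pos'],o['orientation'],o['t'],o['ft_force'],o['width'])
a=cv2.imread('pics/w4.png');cv2.imwrite('pics/w4b.png',cv2.resize(a[0:330,130:530],(800,600),interpolation=cv2.INTER_CUBIC))
```

```text
[454.21623795 147.95160311  60.95324662] [-3.1019631   0.49061635 -0.00346781] 5.3 [-0.13160752  0.34724164 -2.80715968] 13.75937810487824
```

View pics/w4.png

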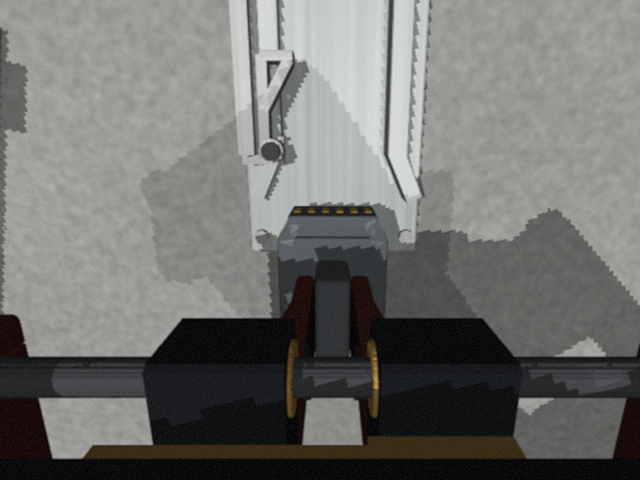

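w4 shows the module above the open plate, with its front at row 207. The plate edges are at columns 249 and 417, the pawl nose is at (290,55) and the right flare at (415,195).

Run:
```python
from fit import *
p=np.array([453.8,147.9,60.3])
L,R=dock('w4',range(205,246,2),(240,262),(408,425))
L3,R3=dock('w4',range(2,125,3),(226,240),(405,440))
a=np.radians(-18.0);ux=np.array([np.cos(a),np.sin(a)]);uy=np.array([-ux[1],ux[0]])
for A in(L,R,L3,R3):print(np.round(A,2),'x,y rel',(np.array(A[:2])-p[:2])@ux,(np.array(A[:2])-p[:2])@uy)
for A in((249,250),(417,250)):
    q=pt('w4',*A,10);print('near corner',(q-p)[:2]@ux,(q-p)[:2]@uy)
g=cv2.imread('pics/w4.png',0)
for r in(10,25,110): print(r,'L',g[r,258:290:1],'R',g[r,376:400])
print('rel y of px at z10 row10:',[ (c,round(float((pt('w4',c,10,10)-p)[:2]@uy),1)) for c in(276,281,386,390)])
print('z28',[(c,round(float((pt('w4',c,10,28)-p)[:2]@uy),1)) for c in(390,395)])
for A in((278,240),(386.5,240)):
    q=pt('w4',*A,56.5);print('mod side',(q-p)[:2]@uy)
print('pawl pivot',[(pt('w4',271,150,29)-p)[:2]@u for u in(ux,uy)])
```

```text
[ 4.8753e+02  1.8595e+02 -1.7860e+01  1.5000e-01] x,y rel 20.321039440756138 46.61084038568539
[ 4.611e+02  9.571e+01 -1.764e+01  1.500e-01] x,y rel 23.07031559308493 -47.37981451113515
[ 5.7232e+02  1.6349e+02 -1.8110e+01  1.1000e-01] x,y rel 107.90164863726108 51.45167274997774
[540.32  72.95  -8.98   2.83] x,y rel 105.44624142704997 -44.54553618208741
near corner 7.925630661893249 48.418946483905
near corner 7.975606599404224 -49.14050975897116
10 L [208 212 217 212 212 213 217 213 216 213 215 211 215 214 214 209 211 192
 150  91  82 115 138 169 198 197 203 202 200 203 202 203] R [205 210 213 208 207 205 202 200 199 201 188 170 129  79  59  65  82 141
 186 207 207 209 206 208]
25 L [202 216 213 214 213 214 213 215 215 215 216 213 215 214 212 211 213 203
 178 117  80 101 137 165 190 200 202 203 203 201 201 197] R [211 209 210 212 208 202 199 203 196 191 185 157 103  70  68  71 116 163
 200 213 210 212 209 211]
110 L [165 178 175 183 177 175 186 192 196 187 149  79  46  48  76 100 116 113
 109 113 110 100  76  70  92 104 106 102 103 101 120 152] R [214 211 212 208 202 186 181 186 158 113  70  61  74 127 181 205 216 215
 214 217 214 215 216 211]
rel y of px at z10 row10: [(276, 28.0), (281, 25.5), (386, -26.6), (390, -28.5)]
z28 [(390, -26.1), (395, -28.4)]
mod side 24.49671081155509
mod side -24.39357381123126
pawl pivot [np.float64(65.12188176078241), np.float64(30.307103390701577)]
```

The module sits 0.4 mm off the centre line, yaw agrees to 0.2°, and the TCP is at dock x = -113. The pawl pivot suggests the head is about 3 mm nearer than its middle position. I'm lowering to just above the plate.

>>> servo_tool --pt "-0.01 -0.04 -1.2 0 0 0 -1" --pt "-0.01 -0.04 -1.7 0 0 0 -1" --pt "-0.01 -0.04 -1.9 0 0 0 -1" --pt "-0.01 -0.04 -1.9 0 0 0 -1" --pt "-0.01 -0.04 -1.9 0 0 0 -1" --pt "-0.01 -0.04 -1.9 0 0 0 -1"

```text
t: 5.8
ee_pos: [453.3, 147.6, 41.1]
orientation: [-3.103, 0.49, -0.001]
ft_force: [-0.5, 0.2, -2.8]
width: 13.8
grasp_force: 29.9
```

>>> servo_tool --pt "0 0 -0.03 0 0 0 -1" --pt "0 0 -0.05 0 0 0 -1" --pt "0 0 -0.05 0 0 0 -1"

```text
t: 6.05
ee_pos: [453.1, 147.5, 40.3]
orientation: [-3.103, 0.49, -0.0]
ft_force: [0.7, -0.8, -2.9]
width: 13.9
grasp_force: 29.9
```

>>> servo_tool --pt "0.48 -0.15 0 0 0 0 -1" --pt "0.95 -0.31 0 0 0 0 -1" --pt "1.43 -0.46 0 0 0 0 -1" --pt "1.9 -0.62 0 0 0 0 -1" --pt "2.38 -0.77 0 0 0 0 -1" --pt "2.85 -0.93 0 0 0 0 -1" --pt "2.85 -0.93 0 0 0 0 -1" --pt "2.85 -0.93 0 0 0 0 -1"

```text
t: 6.72
ee_pos: [481.8, 138.0, 40.1]
orientation: [-3.103, 0.491, -0.0]
ft_force: [-0.7, 0.6, -1.9]
width: 13.7
grasp_force: 29.9
```

>>> servo_tool --pt "0.48 -0.15 0 0 0 0 -1" --pt "0.95 -0.31 0 0 0 0 -1" --pt "1.43 -0.46 0 0 0 0 -1" --pt "1.9 -0.62 0 0 0 0 -1" --pt "2.38 -0.77 0 0 0 0 -1" --pt "2.85 -0.93 0 0 0 0 -1" --pt "2.85 -0.93 0 0 0 0 -1" --pt "2.85 -0.93 0 0 0 0 -1"

```text
t: 7.38
ee_pos: [510.3, 128.7, 40.1]
orientation: [3.103, -0.491, -0.0]
ft_force: [-0.3, -0.1, -3.7]
width: 14.1
grasp_force: 30.0
```

>>> servo_tool --pt "0.48 -0.15 0 0 0 0 -1" --pt "0.95 -0.31 0 0 0 0 -1" --pt "1.43 -0.46 0 0 0 0 -1" --pt "1.9 -0.62 0 0 0 0 -1" --pt "2.38 -0.77 0 0 0 0 -1" --pt "2.85 -0.93 0 0 0 0 -1" --pt "2.85 -0.93 0 0 0 0 -1" --pt "2.85 -0.93 0 0 0 0 -1"

```text
t: 8.05
ee_pos: [539.1, 119.1, 40.0]
orientation: [3.103, -0.491, 0.001]
ft_force: [-0.3, -4.0, -2.3]
width: 13.9
grasp_force: 30.0
```

>>> servo_tool --pt "0.48 -0.15 0 0 0 0 -1" --pt "0.95 -0.31 0 0 0 0 -1" --pt "1.43 -0.46 0 0 0 0 -1" --pt "1.9 -0.62 0 0 0 0 -1" --pt "2.38 -0.77 0 0 0 0 -1" --pt "2.66 -0.86 0 0 0 0 -1" --pt "2.66 -0.86 0 0 0 0 -1" --pt "2.66 -0.86 0 0 0 0 -1"

```text
t: 8.72
ee_pos: [565.7, 110.8, 40.1]
orientation: [-3.103, 0.491, -0.001]
ft_force: [-1.2, -4.7, -2.0]
width: 13.8
grasp_force: 30.0
```

>>> servo_tool --pt "0.19 -0.06 0 0 0 0 -1" --pt "0.38 -0.12 0 0 0 0 -1" --pt "0.57 -0.19 0 0 0 0 -1" --pt "0.57 -0.19 0 0 0 0 -1"

```text
t: 9.05
ee_pos: [571.1, 109.0, 40.2]
orientation: [-3.103, 0.49, -0.0]
ft_force: [-0.9, -3.2, -1.9]
width: 13.9
grasp_force: 30.0
```

>>> servo_tool --pt "0.1 -0.03 0 0 0 0 -1" --pt "0.19 -0.06 0 0 0 0 -1" --pt "0.19 -0.06 0 0 0 0 -1"

```text
t: 9.3
ee_pos: [572.8, 108.4, 40.2]
orientation: [-3.103, 0.49, -0.0]
ft_force: [-0.7, -2.9, -2.1]
width: 13.6
grasp_force: 30.0
```

>>> servo_tool --pt "0.1 -0.03 0 0 0 0 -1" --pt "0.19 -0.06 0 0 0 0 -1" --pt "0.19 -0.06 0 0 0 0 -1"

```text
t: 9.55
ee_pos: [574.8, 107.8, 40.2]
orientation: [-3.103, 0.49, -0.0]
ft_force: [-0.9, -4.0, -3.0]
width: 13.9
grasp_force: 30.0
```

>>> servo_tool --pt "0.1 -0.03 0 0 0 0 -1" --pt "0.19 -0.06 0 0 0 0 -1" --pt "0.19 -0.06 0 0 0 0 -1"

```text
t: 9.8
ee_pos: [576.9, 107.2, 40.2]
orientation: [-3.103, 0.49, -0.001]
ft_force: [-1.2, -2.9, -2.3]
width: 13.8
grasp_force: 30.0
```

>>> servo_tool --pt "0.1 -0.03 0 0 0 0 -1" --pt "0.1 -0.03 0 0 0 0 -1" --pt "0.1 -0.03 0 0 0 0 -1"

```text
t: 10.05
ee_pos: [577.7, 106.9, 40.2]
orientation: [-3.103, 0.49, -0.0]
ft_force: [-1.3, -3.2, -3.2]
width: 13.8
grasp_force: 30.0
```

>>> servo_tool --pt "0.1 -0.03 0 0 0 0 -1" --pt "0.1 -0.03 0 0 0 0 -1" --pt "0.1 -0.03 0 0 0 0 -1"

```text
t: 10.3
ee_pos: [578.3, 106.7, 40.1]
orientation: [3.103, -0.49, -0.001]
ft_force: [-3.5, -2.5, -2.4]
width: 13.9
grasp_force: 30.0
```

The contact bar touched at about 57 mm, so the stop should be near 63 mm. From here I go in small steps.

>>> servo_tool --pt "0.1 -0.03 0 0 0 0 -1" --pt "0.1 -0.03 0 0 0 0 -1" --pt "0.1 -0.03 0 0 0 0 -1"

```text
t: 10.55
ee_pos: [579.1, 106.4, 40.1]
orientation: [3.103, -0.49, -0.001]
ft_force: [-3.9, -3.4, -0.3]
width: 13.9
grasp_force: 30.0
```

>>> servo_tool --pt "0.1 -0.03 0 0 0 0 -1" --pt "0.1 -0.03 0 0 0 0 -1" --pt "0.1 -0.03 0 0 0 0 -1"

```text
t: 10.8
ee_pos: [580.0, 106.1, 40.1]
orientation: [3.103, -0.49, -0.002]
ft_force: [-4.8, -1.5, -0.2]
width: 13.4
grasp_force: 30.0
```

>>> servo_tool --pt "0.05 -0.015 0 0 0 0 -1" --pt "0.05 -0.015 0 0 0 0 -1" --pt "0.05 -0.015 0 0 0 0 -1"

```text
t: 11.05
ee_pos: [580.3, 106.0, 40.1]
orientation: [3.103, -0.49, -0.002]
ft_force: [-5.9, -2.1, -0.4]
width: 13.9
grasp_force: 30.0
```

>>> servo_tool --pt "0.05 -0.015 0 0 0 0 -1" --pt "0.05 -0.015 0 0 0 0 -1" --pt "0.05 -0.015 0 0 0 0 -1"

```text
t: 11.3
ee_pos: [580.6, 105.9, 40.1]
orientation: [3.103, -0.49, -0.003]
ft_force: [-6.3, -1.9, 1.2]
width: 14.0
grasp_force: 30.0
```

>>> servo_tool --pt "0.05 -0.015 0 0 0 0 -1" --pt "0.05 -0.015 0 0 0 0 -1" --pt "0.05 -0.015 0 0 0 0 -1"

```text
t: 11.55
ee_pos: [581.1, 105.9, 40.1]
orientation: [-3.103, 0.491, 0.003]
ft_force: [-5.7, -0.5, 0.3]
width: 13.6
grasp_force: 30.0
```

>>> servo_tool --pt "0.05 -0.015 0 0 0 0 -1" --pt "0.05 -0.015 0 0 0 0 -1" --pt "0.05 -0.015 0 0 0 0 -1"

```text
t: 11.8
ee_pos: [581.4, 105.8, 40.1]
orientation: [-3.103, 0.491, 0.003]
ft_force: [-6.3, -0.0, 1.8]
width: 14.0
grasp_force: 30.0
```

>>> servo_tool --pt "0.05 -0.015 0 0 0 0 -1" --pt "0.05 -0.015 0 0 0 0 -1" --pt "0.05 -0.015 0 0 0 0 -1"

```text
t: 12.05
ee_pos: [581.8, 105.7, 40.2]
orientation: [-3.103, 0.491, 0.004]
ft_force: [-7.8, 0.8, 2.4]
width: 13.7
grasp_force: 30.0
```

>>> servo_tool --pt "0.05 -0.015 0 0 0 0 -1" --pt "0.05 -0.015 0 0 0 0 -1" --pt "0.05 -0.015 0 0 0 0 -1"

```text
t: 12.3
ee_pos: [582.1, 105.6, 40.1]
orientation: [-3.103, 0.491, 0.004]
ft_force: [-8.4, 1.4, 2.4]
width: 13.9
grasp_force: 30.0
```

Run:
```python
from h import *
d=grab('scene','s5');a=cv2.imread('pics/s5.png');b=cv2.imread('pics/scene0.png')
q=proj('s5',(560,112,30));print(q);x,y=q.astype(int)
c=[cv2.resize(i[y-55:y+45,x-50:x+50],(400,400),interpolation=cv2.INTER_CUBIC) for i in(b,a)]
cv2.imwrite('pics/s5c.png',np.clip(np.hstack(c)*1.2,0,255).astype(np.uint8))
```

```text
[360.3 237.3]
```

View pics/s5c.png

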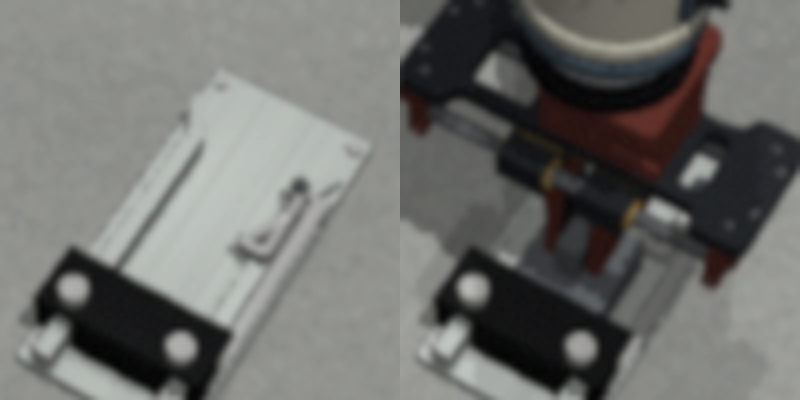

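The scene crop shows the module under the hood, but the gripper hides the pawl. The forces suggest it snapped in: the lateral pawl load is gone and the bar presses with about 8 N. Next I pull back gently.

>>> servo_tool --pt "-0.05 0.015 0 0 0 0 -1" --pt "-0.1 0.03 0 0 0 0 -1" --pt "-0.1 0.03 0 0 0 0 -1"

```text
t: 12.6
ee_pos: [581.6, 105.9, 40.1]
orientation: [-3.103, 0.491, 0.003]
ft_force: [-5.4, 0.0, 0.4]
width: 14.1
grasp_force: 30.0
```

>>> servo_tool --pt "-0.05 0.015 0 0 0 0 -1" --pt "-0.05 0.015 0 0 0 0 -1" --pt "-0.05 0.015 0 0 0 0 -1"

```text
t: 12.85
ee_pos: [581.2, 106.0, 40.1]
orientation: [-3.103, 0.491, 0.002]
ft_force: [-6.7, -0.5, -0.4]
width: 13.8
grasp_force: 30.0
```

>>> servo_tool --pt "-0.05 0.015 0 0 0 0 -1" --pt "-0.05 0.015 0 0 0 0 -1" --pt "-0.05 0.015 0 0 0 0 -1"

```text
t: 13.1
ee_pos: [580.8, 106.2, 40.1]
orientation: [-3.103, 0.491, 0.002]
ft_force: [-6.5, -0.1, -0.6]
width: 13.6
grasp_force: 30.0
```

>>> servo_tool --pt "-0.05 0.015 0 0 0 0 -1" --pt "-0.05 0.015 0 0 0 0 -1" --pt "-0.05 0.015 0 0 0 0 -1"

```text
t: 13.35
ee_pos: [580.5, 106.3, 40.1]
orientation: [-3.103, 0.491, 0.002]
ft_force: [-5.8, 0.6, -0.6]
width: 13.5
grasp_force: 30.0
```

>>> servo_tool --pt "-0.03 0.01 0 0 0 0 -1" --pt "-0.03 0.01 0 0 0 0 -1" --pt "-0.03 0.01 0 0 0 0 -1"

```text
t: 13.6
ee_pos: [580.5, 106.3, 40.1]
orientation: [-3.103, 0.491, 0.001]
ft_force: [-5.1, 1.6, -1.6]
width: 13.9
grasp_force: 30.0
```

>>> servo_tool --pt "-0.03 0.01 0 0 0 0 -1" --pt "-0.03 0.01 0 0 0 0 -1" --pt "-0.03 0.01 0 0 0 0 -1"

```text
t: 13.85
ee_pos: [580.4, 106.3, 40.1]
orientation: [-3.103, 0.49, 0.0]
ft_force: [-3.4, 1.7, -2.9]
width: 14.0
grasp_force: 30.0
```

The TCP stays at 580.4 while the push force falls, so the pawl has caught. I keep increasing the pull.

>>> servo_tool --pt "-0.05 0.016 0 0 0 0 -1" --pt "-0.05 0.016 0 0 0 0 -1" --pt "-0.05 0.016 0 0 0 0 -1"

```text
t: 14.1
ee_pos: [580.3, 106.3, 40.2]
orientation: [-3.103, 0.49, -0.001]
ft_force: [-2.4, 1.0, -3.9]
width: 13.8
grasp_force: 30.0
```

>>> servo_tool --pt "-0.05 0.016 0 0 0 0 -1" --pt "-0.05 0.016 0 0 0 0 -1" --pt "-0.05 0.016 0 0 0 0 -1"

```text
t: 14.35
ee_pos: [580.2, 106.4, 40.4]
orientation: [-3.103, 0.49, -0.002]
ft_force: [0.8, -0.1, -4.1]
width: 14.1
grasp_force: 30.0
```

>>> servo_tool --pt "-0.05 0.016 0 0 0 0 -1" --pt "-0.05 0.016 0 0 0 0 -1" --pt "-0.05 0.016 0 0 0 0 -1"

```text
t: 14.6
ee_pos: [580.1, 106.5, 40.5]
orientation: [-3.103, 0.49, -0.004]
ft_force: [3.4, -0.9, -4.3]
width: 13.8
grasp_force: 30.0
```

>>> servo_tool --pt "-0.05 0.016 0 0 0 0 -1" --pt "-0.05 0.016 0 0 0 0 -1" --pt "-0.05 0.016 0 0 0 0 -1"

```text
t: 14.85
ee_pos: [580.0, 106.6, 40.8]
orientation: [-3.102, 0.49, -0.005]
ft_force: [4.2, -2.3, -4.2]
width: 14.0
grasp_force: 30.0
```

>>> servo_tool --pt "-0.05 0.016 0 0 0 0 -1" --pt "-0.05 0.016 0 0 0 0 -1" --pt "-0.05 0.016 0 0 0 0 -1" --pt "-0.05 0.016 0 0 0 0 -1"

```text
t: 15.18
ee_pos: [580.0, 106.7, 40.9]
orientation: [-3.102, 0.49, -0.006]
ft_force: [5.1, -2.1, -5.4]
width: 14.0
grasp_force: 30.0
```

>>> servo_tool --pt "-0.05 0.016 -0.02 0 0 0 -1" --pt "-0.05 0.016 -0.02 0 0 0 -1" --pt "-0.05 0.016 -0.02 0 0 0 -1" --pt "-0.05 0.016 -0.02 0 0 0 -1"

```text
t: 15.52
ee_pos: [579.9, 106.7, 40.8]
orientation: [-3.102, 0.49, -0.008]
ft_force: [6.3, -5.3, -4.7]
width: 14.3
grasp_force: 30.0
```

>>> servo_tool --pt "-0.05 0.016 -0.02 0 0 0 -1" --pt "-0.05 0.016 -0.02 0 0 0 -1" --pt "-0.05 0.016 -0.02 0 0 0 -1" --pt "-0.05 0.016 -0.02 0 0 0 -1"

```text
t: 15.85
ee_pos: [579.9, 106.8, 40.8]
orientation: [-3.102, 0.49, -0.009]
ft_force: [8.3, -5.0, -3.6]
width: 13.9
grasp_force: 30.0
```

The pull is 9.4 N along the channel, plus about 5 N from the bar, and the latch holds. I relax to about zero force, then open and lift.

>>> servo_tool --pt "0.08 -0.025 0 0 0 0 -1" --pt "0.16 -0.05 0 0 0 0 -1" --pt "0.24 -0.08 0 0 0 0 -1" --pt "0.24 -0.08 0 0 0 0 -1" --pt "0.24 -0.08 0 0 0 0 -1"

```text
t: 16.27
ee_pos: [580.1, 106.6, 40.2]
orientation: [-3.103, 0.49, -0.003]
ft_force: [4.0, -1.1, -0.3]
width: 13.9
grasp_force: 30.0
```

>>> servo_tool --pt "0.1 -0.03 0 0 0 0 -1" --pt "0.1 -0.03 0 0 0 0 -1" --pt "0.1 -0.03 0 0 0 0 -0.4" --pt "0.1 -0.03 0 0 0 0 -0.2" --pt "0.1 -0.03 0 0 0 0 0" --pt "0.1 -0.03 0 0 0 0 0" --pt "0.1 -0.03 0 0 0 0 0" --pt "0.1 -0.03 0 0 0 0 0"

```text
t: 16.93
ee_pos: [580.1, 106.0, 39.6]
orientation: [3.103, -0.49, -0.001]
ft_force: [-0.6, -0.1, -0.1]
width: 43.6
grasp_force: 0.0
```

>>> servo_tool --pt "0 0 1 0 0 0 0" --pt "0 0 3 0 0 0 0" --pt "0 0 6 0 0 0 0" --pt "-2 0.7 9 0 0 0 0" --pt "-5 1.6 12 0 0 0 0" --pt "-8 2.6 15 0 0 0 0" --pt "-10 3.3 17 0 0 0 0" --pt "-10 3.3 17 0 0 0 0" --pt "-10 3.3 17 0 0 0 0" --pt "-10 3.3 17 0 0 0 0"

```text
t: 17.77
ee_pos: [480.9, 139.1, 210.0]
orientation: [-3.103, 0.49, -0.002]
ft_force: [0.4, -0.2, 0.4]
width: 43.7
grasp_force: 0.0
```

Run:
```python
from h import *
d=grab('wrist','w6')
```

```text
(no output)
```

View pics/w6.png

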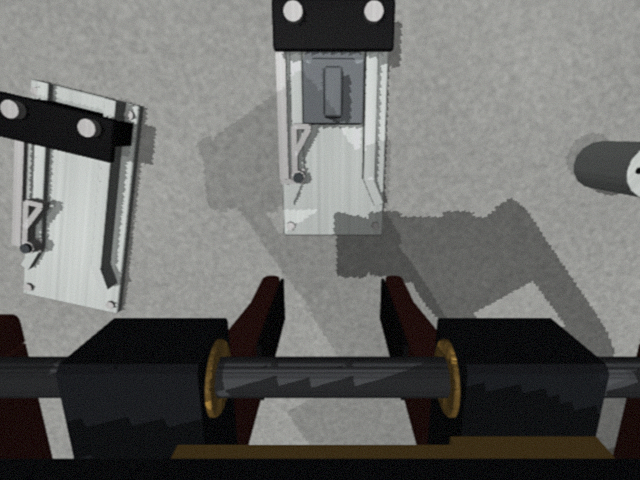

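w6 shows the module in the channel with its rear at row 124. The pawl nose at (305,125) sits behind it, and the robot is clear, so I'm handing in.

```bash
python3 -c "
from workcell import ctrl
print(ctrl.close_job())"
```

```text
the job is handed in; nothing more can be done
None
```

The module is pushed in and latched behind the pawl, the latch held a pull of about 9.4 N, and I let go and handed the job in at about 18 s; `close_job()` gave no verdict.

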